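# Put the pastry tamper away in its flip-cap tube

### The arm

A 6-joint arm with a two-finger parallel gripper is mounted at the origin on the work surface. World frame = base frame: x ahead of the robot, y to its left, z up, the work surface at z = 0. Lengths are in m, angles in degrees, forces in N, time in s.
With the tool pointing down it reaches from about 0.325 to 0.85 m from the base axis. Payload 4.4 kg.
Tool frame: the origin (TCP) lies on the mounting face of the last link; the fingertips stand 199 mm ahead of it and the grasp point (between the pads) lies 180 mm ahead of it; x points along the fingers, y is the direction in which the jaws open and shut, and the axes are right-handed (so a half turn about x gives the same grasp; the last joint's range is limited). The gripper opens to 94 mm and grips with 3 to 60 N. Pads are 16 mm wide; open, the fingers measure 119 mm over their backs; the gripper's body (75 mm by 177 mm) begins 78 mm behind the grasp point.
Start: joints at [-71.992, 11.837, 88.321, -0, 79.842, -8.623], TCP at [0.258, -0.514, 0.405] pointing down, gripper open.
Joint ranges: [-156.59, 156.59], [-49.26, 127.26], [12.9, 141.05], [-63.56, 243.56], [4.71, 150.69], [-161.64, 161.64]. Speed limits (degrees/s): [159.86, 159.86, 180, 180, 180, 180].

### API

Orientations are given as [roll, pitch, yaw] about the fixed x, y, z axes, in that order (R = Rz(yaw) Ry(pitch) Rx(roll)).
In Python, from cell import manip, camera, camera_model gives the robot as it stands.
- The arm moves only by the shell command python3 -m creep 'ROWS'. ROWS is JSON, a list that holds one entry, the list of rows, each a list of 5 numbers: the shift along the tool's x, y, z in cm, then the turn about the tool's x in degrees, then the closure in counts, from 0 (fully open) to 255 (shut). A call has 1 to 8 rows; each row shifts and turns the commanded pose from where the row before left it, along the tool's axes as they then stand; what a row does not reach is not made up. A row lasts 1/10 s, in which the tool goes at most 50 mm and 8.59 degrees, less where a joint would pass 70% of its speed; a pose out of reach is approached as far as the arm can. A call with a gripper value outside its range is refused whole. The fingers move at their own pace and stop on an object; the grip force is fixed at half the most. Time passes only in rows, so rows that do not move let the fingers close. It gives the time, the measured TCP pose, the force and the opening at its end, in the units of the state.
- manip.get_obs(): the state, without advancing time (a new reading comes with each control period).
- camera(name): name is "side" or "top" or "wrist"; returns the picture (400x640x3 uint8, blue, green, red); there is no depth.
- camera_model(name): a dict with "K" (3x3 intrinsics, pixels), "extrinsics" (4x4, takes a point from camera to world coordinates); the wrist camera has in their place "hand_eye" (4x4, takes a point from camera to tool coordinates, whose origin is the TCP and whose axes are the tool frame's). Camera axes: x right, y down, z forward; pixel columns grow to the right and rows downward; lengths in m; the calibration is good to about 2 mm. A picture is of the moment at which its call begins: read the wrist's pose just before it. camera_model takes no time and is no camera call.
- manip.job_done(): hands the job in, once; it reports no verdict.
The state is a dict: "clock": time; "joint_positions": joint angles; "dq": joint speeds; "joint_efforts": joint torques, N m; "tool_pos": TCP position; "tcp_rot": TCP orientation; "contact_force": force on the tool from outside, world axes, zero at the start; "wrist_torque": the same for the moment, N m; "width": opening from 0.0 (shut) to 1.0 (fully open).
Only numpy, scipy, OpenCV 4.12 (cv2) and the standard library are available. Lean on these libraries where they do the work, as an engineer would, in place of code of your own. Each camera call takes 0.05 s, during which the arm holds its last target.

### The job

Put the wooden pastry tamper away in the tall tube of the rack: flip that tube's hinged cap right open, put the tamper inside and let go, then swing the cap back over and press it fully shut. Leave the two short tubes shut and do not disturb the jar, the bowl or the scraper.

Things in the scene. Friction and masses are not known exactly. Their poses are not given: they have to be found in the camera images.
- rack: Stainless steel rack fixed to the bench: base plate 110 x 350 mm, 6 mm thick, end plates 70 mm high, two thin rails along its length 55 mm up. It holds three upright tubes in a row, 105 mm apart. Origin: centre of its underside, on the bench; its y axis runs along the row, its x axis across it, away from the robot. It does not move.
- tall_tube: The tall straight round tube in the rack, off-white plastic, 74 mm outside and 66 mm inside diameter, 122 mm high, floor 6 mm thick, so 116 mm deep inside; fixed. It stands in any of the rack's three places. Origin: centre of its underside (6 mm above the bench), z up along its axis. Its cap's thumb lip points along its own -x (towards the robot, roughly), its hinge is on its +x side.
- tall_mouth (a point): Centre of the tall tube's open mouth, at rim height, 122 mm above its origin; does not move. Axes as the tube's.
- tall_cap (a joint): Angle of the tall tube's grey hinged cap (rad): 0 fully shut, 1.57 standing upright, 2.3 folded right back; it may start slightly ajar. Stiff hinge (about 0.1 N m): the cap stays at any angle where it is left. The cap is a flat disc 76 mm across and 9 mm thick lying on the rim, with a thumb lip.
- tall_lip (a point): Grip point on the thumb lip of the tall tube's cap; moves with the cap. The lip is a flat tongue 22 mm wide (along y) and 8 mm thick that juts out 30 mm from the cap's edge, away from the hinge. This point is mid-thickness, 20 mm out from the tube's outer wall and 11 mm from the lip's end: 98 mm from the hinge axis, and 4 mm above it when shut. The lip can be pinched across its width from above.
- tall_hinge (a point): Point on the hinge axis of the tall tube's cap, at rim height, 41 mm from the tube's axis on the side away from the robot; the hinge axis is the tube's y axis. Does not move.
- tamper: Pastry tamper of pale wood, a loose turned piece 105 mm high standing upright on the bench: round foot 48 mm across and 22 mm thick, slim neck 22 mm across, round head 34 mm across from 78 to 105 mm up. About 90 g. Origin: centre of the underside of its foot, z up.
- tamper_mid (a point): Middle of the tamper, on its axis, 52.5 mm above its underside.
- short_tube_a: One of the two short tubes in the rack, off-white plastic, 74 mm across below and narrowed to 60 mm above, 90 mm high, fixed. Origin: centre of its underside. Its cap, 9 mm thick, lies on top, lip to its own -x.
- short_tube_b: The other short tube, the same.
- short_cap_a (a joint): Angle of short tube a's cap (rad), 0 = shut; starts shut.
- short_cap_b (a joint): Angle of short tube b's cap (rad), 0 = shut; starts shut.
- jar: Bystander: glass jar with steel lid, 72 mm across, 110 mm high, standing on the bench; origin at the centre of its underside.
- bowl: Bystander: steel bowl 140 mm across, 60 mm high, on the bench; origin at the centre of its underside.
- scraper: Bystander: steel dough scraper lying flat on the bench, 95 x 130 mm and 20 mm thick at its black handle; origin under its middle.
There are look-alikes about, which are no part of the job. Of the things like the tamper, leave any that is yellow; of the rest the larger one is meant.

How it is judged:
By the outcome, as a careful person would: the job done as asked, in the order asked, and still so for the second after the job is handed in, with the robot touching nothing.
It also fails if it takes over 72 s, if anything falls off the work surface, if the arm or the gripper's body presses on something with over 40 N, if the wrist force passes 120 N, or if a joint passes its speed limit or range.

## Working session

There is one attempt and no reset: what is moved stays moved. The work goes in short steps, Python scripts to look and compute and a shell command to move; the robot and the scene stay as the last step left them, time stands still between calls to the robot, and variables do not carry over. Pictures are saved under pics/ and viewed, and the job is handed in when it is done.

```bash
ls; mkdir -p pics
python3 - <<'E'
from cell import manip,camera,camera_model
import cv2,numpy as np
np.set_printoptions(precision=4,suppress=True)
print(manip.get_obs())
for n in ("side","top","wrist"):
    cv2.imwrite(f"pics/{n}0.png",camera(n)); print(n,camera_model(n))
E
```

```text
pics
{'clock': 0.0, 'joint_positions': array([-71.9926,  11.8835,  88.4041,  -0.0006,  79.8407,  -8.6208]), 'dq': array([-0.0454,  0.0562,  0.0415, -0.0757, -0.0334, -0.0729]), 'joint_efforts': array([  0.0002, -37.0879, -28.1416,   0.0697,   0.0361,  -0.0002]), 'tool_pos': array([ 0.2576, -0.5137,  0.4035]), 'tcp_rot': array([-98.3568,  89.8717, 108.2715]), 'contact_force': array([-0.1875, -0.4218, -1.2784]), 'wrist_torque': array([ 0.0158, -0.0046,  0.0624]), 'width': 0.9979553982454695}
side {'K': array([[510.2957,   0.    , 316.4965],
       [  0.    , 510.2957, 209.6643],
       [  0.    ,   0.    ,   1.    ]]), 'extrinsics': array([[-0.8053, -0.3767,  0.4579, -0.1873],
       [-0.5929,  0.5185, -0.6162,  0.9323],
       [-0.0053, -0.7676, -0.6409,  1.1154],
       [ 0.    ,  0.    ,  0.    ,  1.    ]])}
top {'K': array([[491.5055,   0.    , 319.8048],
       [  0.    , 491.5055, 195.4192],
       [  0.    ,   0.    ,   1.    ]]), 'extrinsics': array([[ 0.0423, -0.9789,  0.2001,  0.2174],
       [-0.9991, -0.0409,  0.0113, -0.017 ],
       [-0.0029, -0.2004, -0.9797,  1.5494],
       [ 0.    ,  0.    ,  0.    ,  1.    ]])}
wrist {'K': array([[323.1418,   0.    , 319.431 ],
       [  0.    , 323.1418, 202.4962],
       [  0.    ,   0.    ,   1.    ]]), 'hand_eye': array([[ 0.0002, -0.2375,  0.9714,  0.0203],
       [ 1.    ,  0.0001, -0.0002,  0.    ],
       [-0.0001,  0.9714,  0.2375, -0.0684],
       [ 0.    ,  0.    ,  0.    ,  1.    ]])}
```

View pics/side0.png

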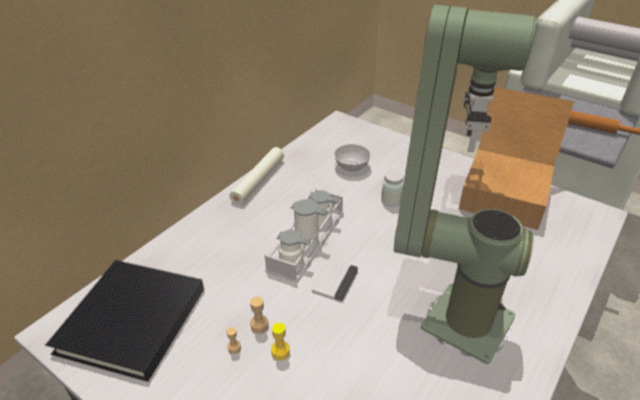

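View pics/top0.png

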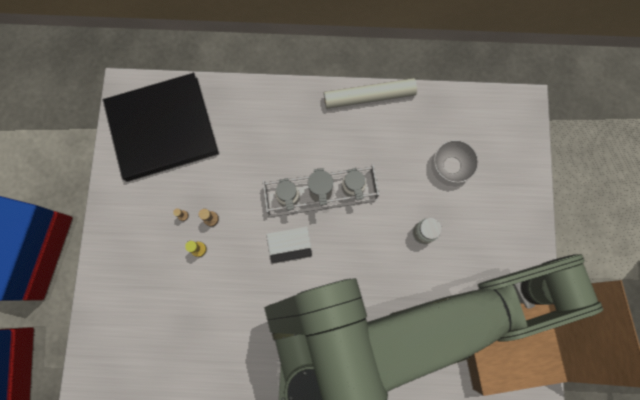

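View pics/wrist0.png

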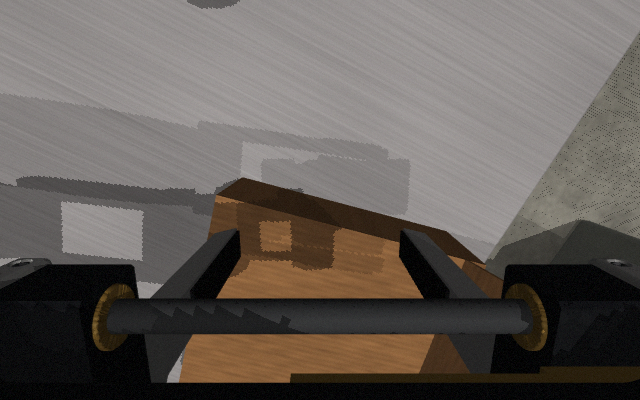

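The side view shows the tall tube in the middle place of the rack, around (306,220), with short tubes at (290,245) and (321,203). There are three tamper-like things in the side view:
- A brown one at (258,315).
- A smaller brown one at (233,340).
- A yellow one at (280,340), which is excluded.

The larger non-yellow one at (258,315), which is top (208,217), fits the description. I'll confirm it in an enlarged crop.

Run:
```python
import cv2,numpy as np
s=cv2.imread("pics/side0.png");t=cv2.imread("pics/top0.png")
a=cv2.resize(s[285:365,215:305],None,fx=4.4,fy=4.4,interpolation=cv2.INTER_CUBIC)
b=cv2.resize(t[195:265,165:245],None,fx=5,fy=5,interpolation=cv2.INTER_CUBIC)
h=max(a.shape[0],b.shape[0]);f=lambda i:cv2.copyMakeBorder(i,0,h-i.shape[0],0,0,0)
cv2.imwrite("pics/crop_t.png",np.hstack([f(a),f(b)]))
a=cv2.resize(s[180:290,255:360],None,fx=4,fy=4,interpolation=cv2.INTER_CUBIC)
b=cv2.resize(t[155:225,255:385],None,fx=2.9,fy=2.9,interpolation=cv2.INTER_CUBIC)
h=max(a.shape[0],b.shape[0])
cv2.imwrite("pics/crop_r.png",np.hstack([f(a),f(b)]))
```

```text
(no output)
```

View pics/crop_t.png

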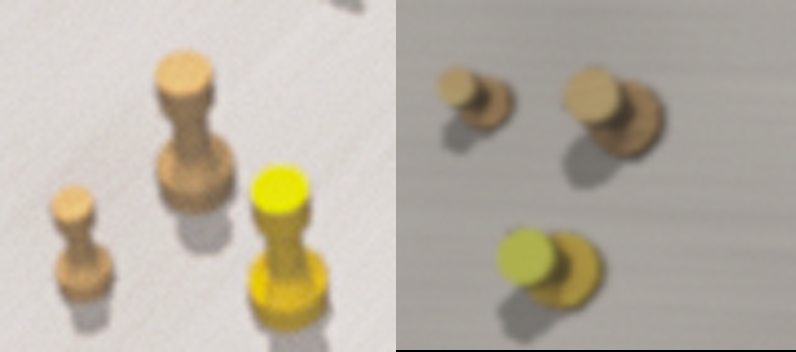

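View pics/crop_r.png

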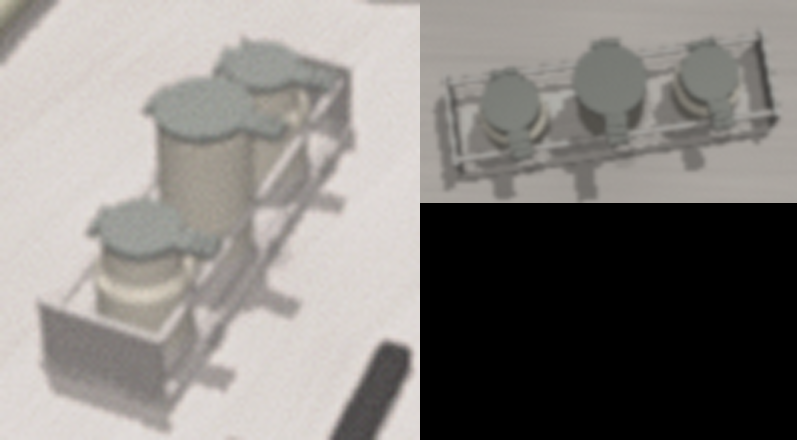

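The crop confirms it: the large brown piece has its head top at side ≈(257,301) and top ≈(204,214), with the small brown and yellow ones beside it. In the rack crop the tall cap looks shut or nearly so, with its lip pointing toward the robot.

```bash
cat > h.py <<'E'
import numpy as np,cv2
from cell import manip,camera,camera_model
from scipy.spatial.transform import Rotation as R
np.set_printoptions(precision=4,suppress=True)
def ext(n,obs=None):
    m=camera_model(n)
    if n!="wrist": return m["K"],m["extrinsics"]
    T=np.eye(4);T[:3,:3]=R.from_euler("xyz",obs["tcp_rot"],degrees=True).as_matrix();T[:3,3]=obs["tool_pos"]
    return m["K"],T@m["hand_eye"]
def ray(n,uv,obs=None):
    K,E=ext(n,obs);d=E[:3,:3]@np.linalg.solve(K,[uv[0],uv[1],1]);return E[:3,3],d/np.linalg.norm(d)
def plane(n,uv,z,obs=None):
    o,d=ray(n,uv,obs);return o+d*(z-o[2])/d[2]
def tri(*rs):
    A=sum(np.eye(3)-np.outer(d,d) for o,d in rs);b=sum((np.eye(3)-np.outer(d,d))@o for o,d in rs)
    return np.linalg.solve(A,b)
def proj(n,P,obs=None):
    K,E=ext(n,obs);p=K@(E[:3,:3].T@(np.asarray(P)-E[:3,3]));return p[:2]/p[2]
E
cat > a.py <<'E'
from h import *
s=cv2.imread("pics/side0.png");t=cv2.imread("pics/top0.png")
# rough
for nm,a,b,z in (("head",(257,301.4),(204.4,214),.105),("cap",(305.7,207),(320.2,181.9),.137),("lipend",(325.7,211.3),(322.9,202.6),.137)):
    print(nm,plane("side",a,z),plane("top",b,z),tri(ray("side",a),ray("top",b)))
# short caps z=.006+.09+.009
print("shortL",plane("top",((512-420)/2.9+255,105/2.9+155),.105),"shortR",plane("top",((708-420)/2.9+255,74/2.9+155),.105))
print("shortL lipend",plane("top",((516-420)/2.9+255,154/2.9+155),.105),"R",plane("top",((720-420)/2.9+255,124/2.9+155),.105))
print("sideL",plane("side",(140/4+255,225/4+180),.105),"R",plane("side",(262/4+255,65/4+180),.105))
E
python3 a.py
```

```text
head [0.4411 0.3431 0.105 ] [0.4416 0.3408 0.105 ] [0.4423 0.3415 0.1026]
cap [0.5454 0.0006 0.137 ] [ 0.5466 -0.0001  0.137 ] [ 0.5465 -0.0002  0.136 ]
lipend [ 0.485  -0.0184  0.137 ] [ 0.4848 -0.0106  0.137 ] [ 0.482  -0.0114  0.1437]
shortL [0.5212 0.0996 0.105 ] shortR [ 0.5626 -0.1024  0.105 ]
shortL lipend [0.4699 0.0926 0.105 ] R [ 0.5101 -0.1163  0.105 ]
sideL [0.5254 0.1033 0.105 ] R [ 0.5638 -0.1004  0.105 ]
```

```bash
cat >> h.py <<'E'
def Rt(o): return R.from_euler("xyz",o["tcp_rot"],degrees=True).as_matrix()
def grasp(o): return o["tool_pos"]+.18*Rt(o)[:,0]
def plan(target,ydir=None,o=None):
    """target: grasp point world, ydir: world yaw(deg) wanted for tool y (mod 180); shifts given in the CURRENT tool axes, then turn"""
    o=o or manip.get_obs();M=Rt(o)
    d=M.T@(np.asarray(target)-grasp(o))*100
    turn=0
    if ydir is not None:
        c=np.array([np.cos(np.radians(ydir)),np.sin(np.radians(ydir)),0])
        turn=np.degrees(np.arctan2(c@M[:,2],c@M[:,1]));turn=(turn+90)%180-90
    print("t",round(o["clock"],2),"grasp",grasp(o),"F",o["contact_force"],"w",round(o["width"]*94,1),"| shift cm",d,"turn",round(turn,1))
    return d,turn
E
python3 - <<'E'
from h import *
o=manip.get_obs();print(Rt(o))
plan([.4896,-.011,.225],101,o)
E
```

```text
[[-0.0005  0.4482 -0.8939]
 [ 0.0017 -0.8939 -0.4482]
 [-1.     -0.0017 -0.0003]]
t 0.15 grasp [ 0.2576 -0.5134  0.2238] F [-0.0562 -0.5646  1.1197] w 94.0 | shift cm [ -0.0508 -34.5137 -43.2633] turn 15.6
```

```bash
python3 -m creep '[[[0,-2.5,-3.1,0,0],[0,-2.5,-3.1,0,0],[0,-2.5,-3.1,0,0],[0,-2.5,-3.1,0,0],[0,-2.5,-3.1,0,0],[0,-2.5,-3.1,0,0],[0,-2.5,-3.1,0,0],[0,-2.5,-3.1,0,0]]]'
python3 - <<'E'
from h import *
plan([.4896,-.011,.225],101)
E
```

```text
clock: 0.95
tool_pos: [0.39, -0.2224, 0.4045]
tcp_rot: [-89.7, 90.0, 116.9]
contact_force: [0.5, -0.8, -0.6]
width: 1.001
t 0.95 grasp [ 0.39   -0.2224  0.2245] F [ 0.4759 -0.838  -0.6387] w 94.1 | shift cm [ -0.0511 -14.4367 -18.3761] turn 15.6
```

```bash
python3 -m creep '[[[0,-2.4,-3.1,0,0],[0,-2.4,-3.1,0,0],[0,-2.4,-3.1,0,0],[0,-2.4,-3.1,0,0],[0,-2.4,-3.0,0,0],[0,-2.4,-3.0,0,0],[0,0,0,7.8,0],[0,0,0,7.8,0]]]'
python3 - <<'E'
from h import *
o=manip.get_obs()
plan([.4896,-.011,.225],101)
cv2.imwrite("pics/w1.png",camera("wrist"));cv2.imwrite("pics/t1.png",camera("top"))
E
```

```text
clock: 1.75
tool_pos: [0.4899, -0.0114, 0.4042]
tcp_rot: [-20.3, 89.9, 170.6]
contact_force: [-0.1, -0.2, -0.6]
width: 0.995
t 1.75 grasp [ 0.4897 -0.0114  0.2242] F [-0.097  -0.2175 -0.5548] w 93.5 | shift cm [-0.0811 -0.0364  0.0026] turn -0.1
```

View pics/w1.png

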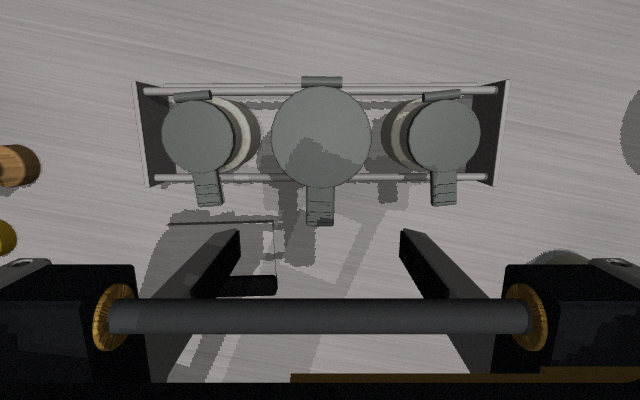

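The wrist view shows the tall cap's disc at (321,136) and its lip from (320,187) to (320,226). The jaws are aligned with it.

Run:
```python
from h import *
o=manip.get_obs();im=cv2.imread("pics/w1.png")
for nm,uv in (("disc c",(321,136)),("lipend L",(307,225)),("lipend R",(333,225)),("lipbase",(320,187)),("hinge L",(302,82)),("hinge R",(342,82))):
    print(nm,plane("wrist",uv,.137,o))
print("tamper head edge", plane("wrist",(22,165),.105,o))
hsv=cv2.cvtColor(cv2.imread("pics/top0.png"),cv2.COLOR_BGR2HSV)
```

```text
disc c [ 0.5478 -0.0021  0.137 ]
lipend L [ 0.4771 -0.0046  0.137 ]
lipend R [ 0.4811 -0.025   0.137 ]
lipbase [ 0.5095 -0.0089  0.137 ]
hinge L [0.5826 0.0187 0.137 ]
hinge R [ 0.5881 -0.0095  0.137 ]
tamper head edge [0.4727 0.2464 0.105 ]
```

```bash
python3 -m creep '[[[2,0,0.3,0,80],[2,0.1,0,0,120],[2,0,0,0,120],[1.7,0,0,0,120],[1.0,0,0,0,120],[0,0,0,0,120]]]'
python3 - <<'E'
from h import *
o=manip.get_obs()
plan([.4866,-.0128,.137],101)
cv2.imwrite("pics/w2.png",camera("wrist"));cv2.imwrite("pics/s2.png",cv2.resize(camera("side")[170:290,240:380],None,fx=4,fy=4))
E
```

```text
clock: 2.45
tool_pos: [0.4862, -0.0145, 0.3161]
tcp_rot: [-22.8, 89.8, 168.3]
contact_force: [0.4, 0.3, -1.0]
width: 0.545
t 2.45 grasp [ 0.4855 -0.0144  0.1361] F [ 0.4011  0.2934 -1.0267] w 51.2 | shift cm [-0.0938 -0.1378 -0.1354] turn 0.1
```

View pics/w2.png

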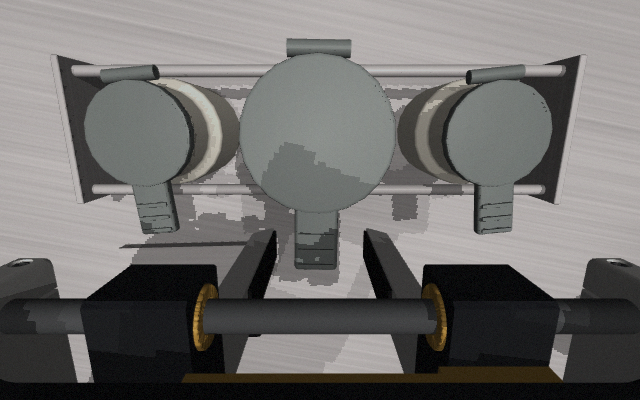

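View pics/s2.png

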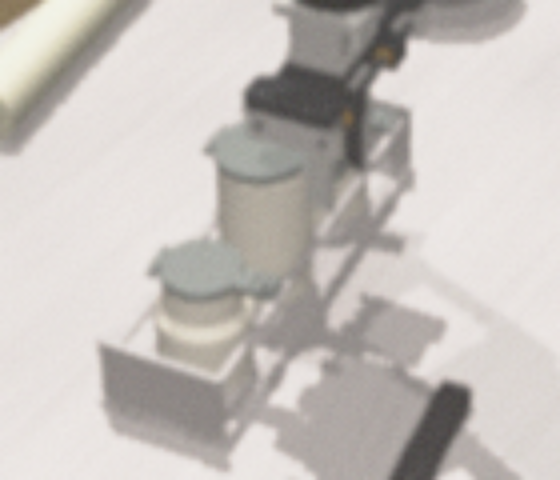

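Run:
```python
from h import *
o=manip.get_obs()
for uv in ((296,268),(336,268),(316,212),(318,131)): print(plane("wrist",uv,.137,o))
e=(plane("wrist",(296,268),.137,o)+plane("wrist",(336,268),.137,o))/2
print(e, e+.008*np.array([.981,.193,0]))
plan(e+.008*np.array([.981,.193,0]),101)
```

```text
[ 0.4777 -0.0037  0.137 ]
[ 0.4819 -0.0248  0.137 ]
[ 0.5105 -0.0083  0.137 ]
[ 0.5508 -0.0015  0.137 ]
[ 0.4798 -0.0142  0.137 ] [ 0.4876 -0.0127  0.137 ]
t 2.55 grasp [ 0.4873 -0.0146  0.1381] F [0.4134 0.0732 0.417 ] w 50.0 | shift cm [ 0.1058 -0.1811 -0.0718] turn 0.1
```

```bash
python3 -m creep '[[[0.1,-0.2,0,0,120],[0,0,0,0,180],[0,0,0,0,230],[0,0,0,0,255],[0,0,0,0,255],[0,0,0,0,255]]]'
python3 - <<'E'
from h import *
plan([.4876,-.0127,.137],101)
cv2.imwrite("pics/w3.png",camera("wrist"))
E
```

```text
clock: 3.15
tool_pos: [0.4866, -0.0123, 0.3168]
tcp_rot: [-113.8, 90.0, 77.2]
contact_force: [0.3, 0.9, -0.5]
width: 0.23
t 3.15 grasp [ 0.4866 -0.0122  0.1368] F [ 0.3423  0.8925 -0.5132] w 21.6 | shift cm [-0.0199  0.071  -0.0868] turn 0.0
```

View pics/w3.png

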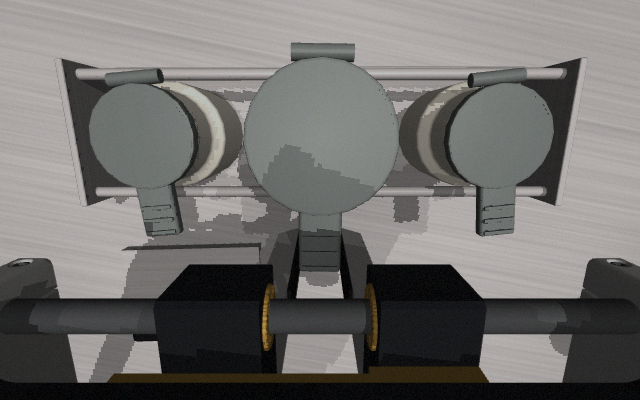

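Run:
```python
import numpy as np
f=np.radians(np.arange(0,127,7));r,h=10.1,.4
x=-r*np.cos(f)+h*np.sin(f);z=r*np.sin(f)+h*np.cos(f)
for i,(a,b) in enumerate(zip(np.round(-np.diff(z),2),np.round(-np.diff(x),2))): print((i+1)*7,a,b)
```

```text
7 -1.23 -0.12
14 -1.2 -0.27
21 -1.16 -0.42
28 -1.1 -0.56
35 -1.03 -0.69
42 -0.93 -0.81
49 -0.83 -0.91
56 -0.71 -1.01
63 -0.58 -1.09
70 -0.45 -1.15
77 -0.3 -1.2
84 -0.16 -1.22
91 -0.0 -1.23
98 0.15 -1.23
105 0.29 -1.2
112 0.44 -1.15
119 0.57 -1.09
126 0.7 -1.01
```

```bash
python3 -m creep '[[[-1.23,0,-0.12,0,255],[-1.2,0,-0.27,0,255],[-1.16,0,-0.42,0,255],[-1.1,0,-0.56,0,255],[-1.03,0,-0.69,0,255],[-0.93,0,-0.81,0,255],[0,0,0,0,255]]]'
python3 - <<'E'
from h import *
plan([.4876,-.0127,.137],101)
cv2.imwrite("pics/w4.png",camera("wrist"))
cv2.imwrite("pics/s4.png",cv2.resize(camera("side")[150:290,230:390],None,fx=4,fy=4))
E
```

```text
clock: 3.9
tool_pos: [0.5158, -0.0068, 0.3849]
tcp_rot: [158.0, 89.9, -11.0]
contact_force: [-0.3, 0.5, -0.3]
width: 0.23
t 3.9 grasp [ 0.516  -0.0069  0.2049] F [-0.2884  0.5392 -0.3175] w 21.6 | shift cm [6.7876 0.0201 2.9114] turn 0.1
```

View pics/w4.png

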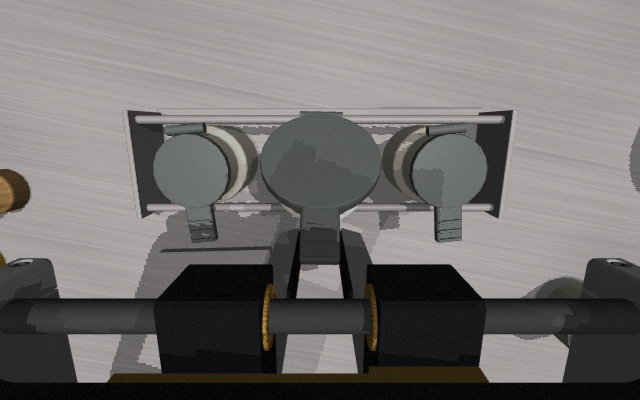

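View pics/s4.png

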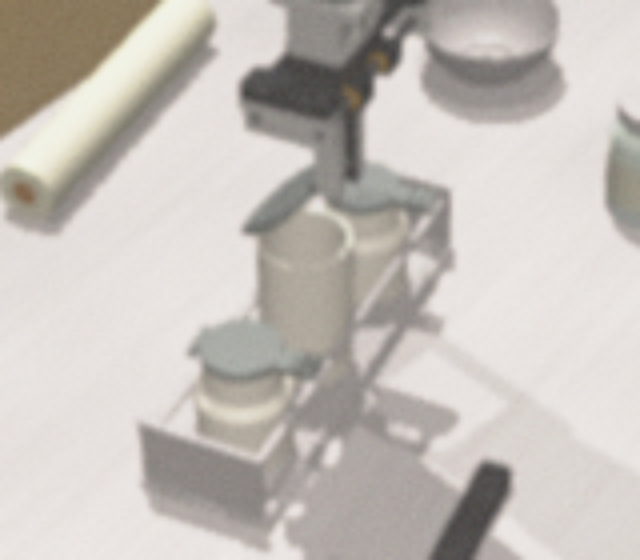

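The cap is swinging up with the lip held: it is about 40° open in the side view and the tube's mouth is visible. I'll continue.

```bash
python3 -m creep '[[[-0.83,0,-0.91,0,255],[-0.71,0,-1.01,0,255],[-0.58,0,-1.09,0,255],[-0.45,0,-1.15,0,255],[-0.3,0,-1.2,0,255],[-0.16,0,-1.22,0,255],[0,0,-1.23,0,255],[0.15,0,-1.23,0,255]]]' && python3 -m creep '[[[0.29,0,-1.2,0,255],[0.44,0,-1.15,0,255],[0.57,0,-1.09,0,255],[0.7,0,-1.01,0,255],[0,0,0,0,255]]]'
python3 - <<'E'
from h import *
plan([.4876,-.0127,.137],101)
cv2.imwrite("pics/w5.png",camera("wrist"))
cv2.imwrite("pics/s5.png",cv2.resize(camera("side")[150:290,230:390],None,fx=4,fy=4))
E
```

```text
clock: 4.8
tool_pos: [0.6032, 0.0095, 0.4116]
tcp_rot: [22.8, 89.7, -146.2]
contact_force: [-2.7, -3.6, 1.1]
width: 0.232
clock: 5.3
tool_pos: [0.6496, 0.0183, 0.3923]
tcp_rot: [153.9, 89.6, -15.1]
contact_force: [1.1, -4.8, 1.9]
width: 0.229
t 5.3 grasp [0.6508 0.018  0.2123] F [ 1.1193 -4.7766  1.926 ] w 21.5 | shift cm [ 7.4319 -0.1339 16.653 ] turn 0.0
```

View pics/w5.png

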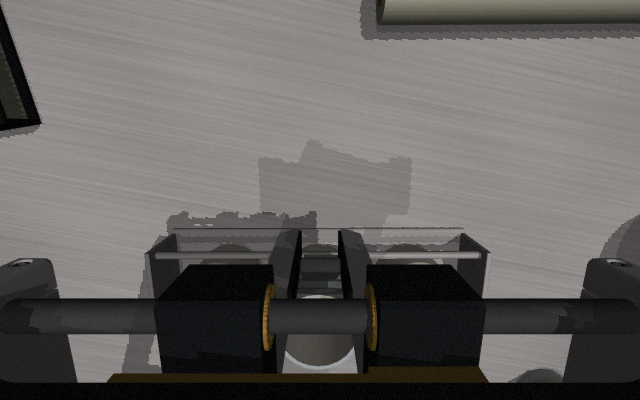

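View pics/s5.png

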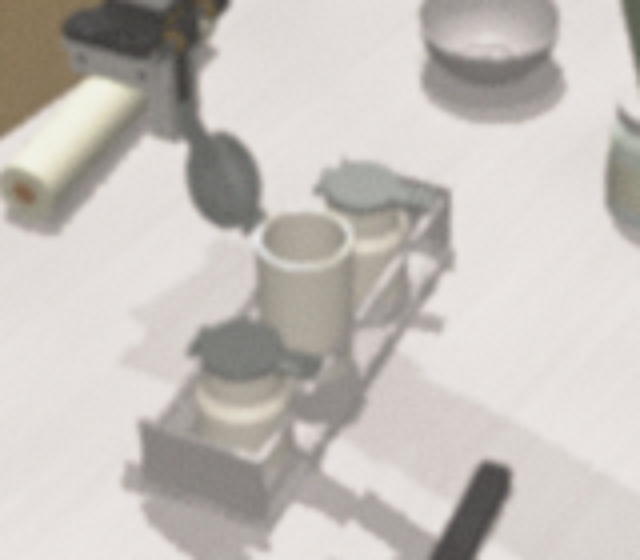

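```bash
python3 -m creep '[[[0,0,0,0,200],[0,0,0,0,170],[0,0,0,0,150],[0,0,0,0,150],[-1.5,0,0,0,150],[-3,0,0,0,150],[-3,0,0,0,150],[0,0,0,0,110]]]'
python3 - <<'E'
from h import *
cv2.imwrite("pics/s6.png",camera("side"));cv2.imwrite("pics/t6.png",camera("top"))
s=cv2.imread("pics/s6.png");t=cv2.imread("pics/t6.png")
a=cv2.resize(s[180:250,260:350],None,fx=4.4,fy=4.4,interpolation=cv2.INTER_CUBIC)
b=cv2.resize(t[150:220,285:365],None,fx=5,fy=5,interpolation=cv2.INTER_CUBIC)
h=max(a.shape[0],b.shape[0]);f=lambda i:cv2.copyMakeBorder(i,0,h-i.shape[0],0,0,0)
cv2.imwrite("pics/c6.png",np.hstack([f(a),f(b)]))
print("foot",plane("top",(210.6,218.6),.022), plane("side",((196/4.4)+215,170/4.4+285),.022))
print("yellow",plane("top",((526-396)/5+165,256/5+195),.105),"small",plane("top",((458-396)/5+165,87/5+195),.06))
plan([.4418,.342,.25],101)
E
```

```text
clock: 6.2
tool_pos: [0.6481, 0.0192, 0.4743]
tcp_rot: [165.8, 89.3, -3.1]
contact_force: [1.0, -0.2, -0.2]
width: 0.466
foot [0.4407 0.3405 0.022 ] [0.4372 0.3474 0.022 ]
yellow [0.3444 0.3716 0.105 ] small [0.4501 0.4353 0.06  ]
t 6.3 grasp [0.6478 0.0191 0.2887] F [ 0.1247 -0.8687 -0.8649] w 51.3 | shift cm [  3.8085 -35.6392  14.0408] turn 0.0
```

View pics/c6.png

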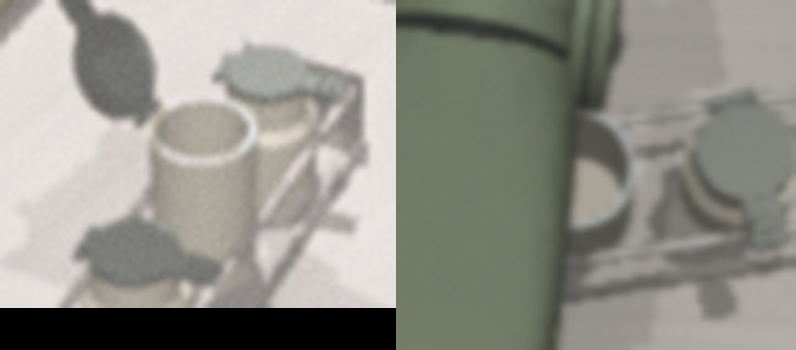

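The side crop shows the cap staying folded back and the mouth fully open at about (204,130) in the crop. Next I go to the tamper.

```bash
python3 -m creep '[[[0,-4.4,1.75,0,110],[0,-4.4,1.75,0,110],[0,-4.4,1.75,0,110],[0,-4.4,1.75,0,110],[0.5,-4.4,1.75,0,110],[1,-4.4,1.75,0,110],[1,-4.4,1.75,0,110],[1,-4.4,1.75,0,110]]]' && python3 -m creep '[[[0,0,0,0,110],[0,0,0,0,110]]]'
python3 - <<'E'
from h import *
o=manip.get_obs()
plan([.4418,.342,.25],101,o)
cv2.imwrite("pics/w7.png",camera("wrist"));cv2.imwrite("pics/t7.png",cv2.resize(camera("top")[150:260,150:390],None,fx=3.3,fy=3.3,interpolation=cv2.INTER_CUBIC))
cv2.imwrite("pics/s7.png",camera("side"))
E
```

```text
clock: 7.1
tool_pos: [0.4405, 0.3387, 0.4299]
tcp_rot: [11.1, 89.8, -157.9]
contact_force: [-0.2, 0.2, 0.3]
width: 0.568
clock: 7.3
tool_pos: [0.4412, 0.3383, 0.4301]
tcp_rot: [24.0, 89.8, -144.8]
contact_force: [0.7, -0.2, -0.1]
width: 0.569
t 7.3 grasp [0.4406 0.3379 0.2501] F [ 0.6655 -0.1622 -0.1004] w 53.5 | shift cm [ 0.0091 -0.382  -0.1932] turn 0.2
```

View pics/w7.png

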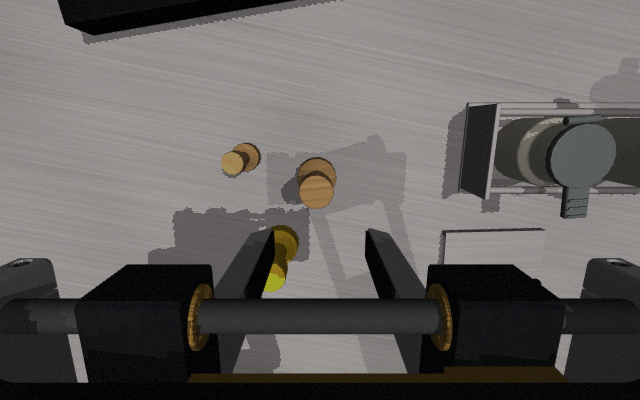

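View pics/t7.png

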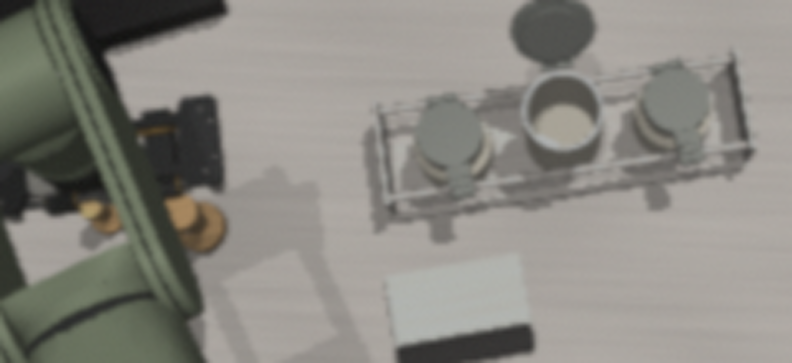

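The wrist view shows the tamper head top at (316,192), the small one at (232,163) and the yellow one at (275,275). The top crop shows the open mouth at (562,112), with the cap folded back behind it.

Run:
```python
from h import *
o=manip.get_obs()
im=cv2.imread("pics/w7.png");hsv=cv2.cvtColor(im,cv2.COLOR_BGR2HSV)
print(hsv[192,316],hsv[165,318],hsv[163,232])
m=cv2.inRange(hsv,(8,80,130),(20,255,255));m[:, :285]=0;m[:,350:]=0;m[:150]=0;m[230:]=0
c=max(cv2.findContours(m,0,2)[0],key=cv2.contourArea);print(cv2.boundingRect(c))
for uv in ((316,192),): print("head",plane("wrist",uv,.105,o))
print("foot",plane("wrist",(317,176),.022,o))
print("yellow",plane("wrist",(272,280),.105,o),"small",plane("wrist",(232,163),.07,o))
print("mouth",plane("top",(562/3.3+150,112/3.3+150),.128),plane("side",(204/4.4+260,131/4.4+180),.128))
```

```text
[ 16 128 157] [ 16 129 138] [ 18 124 161]
(300, 176, 33, 33)
head [0.4462 0.3404 0.105 ]
foot [0.4486 0.3405 0.022 ]
yellow [0.346  0.3677 0.105 ] small [0.4528 0.4323 0.07  ]
mouth [ 0.5425 -0.0006  0.128 ] [0.5426 0.0013 0.128 ]
```

```bash
python3 -m creep '[[[2.5,-0.25,-0.25,0,100],[2.5,0,0,0,100],[1,0,0,0,100],[0,0,0,0,100],[0,0,0,0,100]]]'
python3 - <<'E'
from h import *
o=manip.get_obs()
cv2.imwrite("pics/w8.png",camera("wrist"))
plan([.4435,.341,.104],101,o)
E
```

```text
clock: 7.95
tool_pos: [0.4451, 0.3401, 0.3728]
tcp_rot: [-163.5, 89.9, 27.4]
contact_force: [0.1, -0.6, 1.1]
width: 0.607
t 7.95 grasp [0.4453 0.3402 0.1928] F [ 0.1309 -0.5532  1.0747] w 57.0 | shift cm [ 8.8767 -0.115   0.1716] turn -0.0
```

View pics/w8.png

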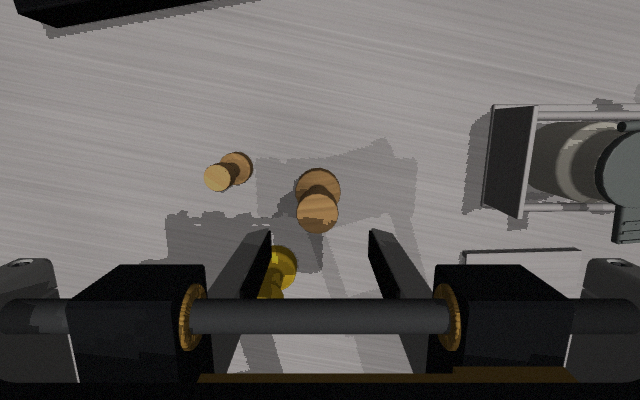

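Run:
```python
from h import *
o=manip.get_obs()
p=plane("wrist",(317.5,213),.105,o);print(p);plan([p[0],p[1],.105],101,o)
```

```text
[0.4446 0.3419 0.105 ]
t 8.0 grasp [0.4456 0.3405 0.1934] F [0.0841 0.3653 0.3007] w 57.0 | shift cm [ 8.8396 -0.1497  0.0917] turn -0.0
```

```bash
python3 -m creep '[[[2.2,-0.15,0.1,0,100],[2.2,0,0,0,100],[2,0,0,0,100],[1.5,0,0,0,100],[0.9,0,0,0,100],[0,0,0,0,140],[0,0,0,0,160],[0,0,0,0,255]]]' && python3 -m creep '[[[0,0,0,0,255],[0,0,0,0,255],[0,0,0,0,255]]]'
python3 - <<'E'
from h import *
o=manip.get_obs()
cv2.imwrite("pics/w9.png",camera("wrist"))
cv2.imwrite("pics/s9.png",cv2.resize(camera("side")[240:380,190:330],None,fx=4,fy=4))
plan([.4446,.3419,.105],101,o)
E
```

```text
clock: 8.8
tool_pos: [0.4436, 0.3421, 0.2852]
tcp_rot: [-161.7, 89.9, 29.3]
contact_force: [-0.6, 0.6, -0.2]
width: 0.39
clock: 9.1
tool_pos: [0.4436, 0.342, 0.2852]
tcp_rot: [-165.6, 89.9, 25.5]
contact_force: [0.0, 0.6, 4.0]
width: 0.35
t 9.1 grasp [0.444  0.3422 0.1052] F [0.0374 0.5533 3.9967] w 32.9 | shift cm [ 0.0177  0.0407 -0.0507] turn 0.0
```

View pics/w9.png

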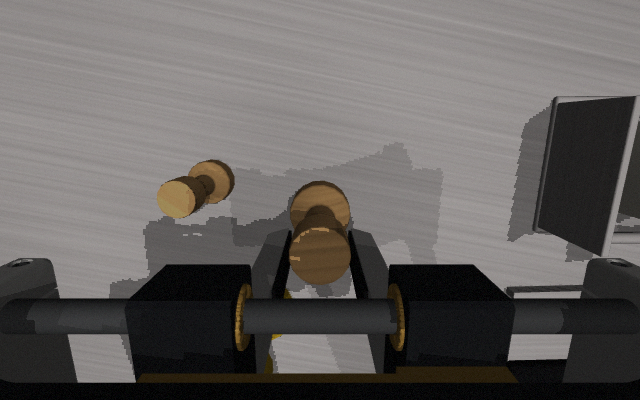

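View pics/s9.png

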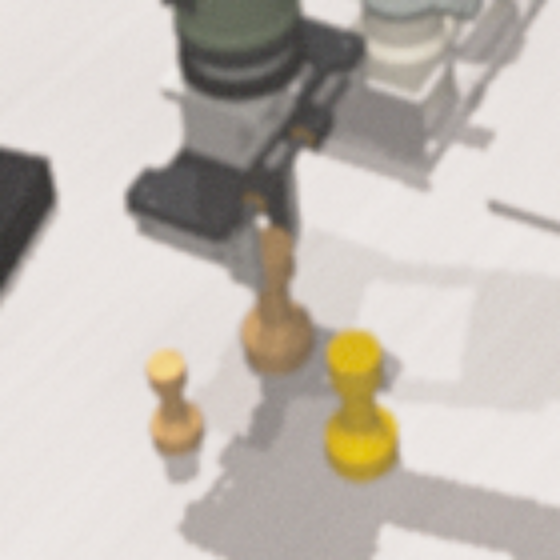

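The tamper is held by the head: the opening is 33 mm, and the head is centred between the pads at (320,250). I'll lift it and carry it to a point just short of the tube, so the mouth can be seen.

```bash
python3 -m creep '[[[-1,0,0,0,255],[-2,0,0,0,255],[-3,0,0,0,255],[-3.5,0,0,0,255],[-3.5,0,0,0,255],[-3,0,0,0,255],[-1.5,0,0,0,255],[0,0,0,0,255]]]'
python3 - <<'E'
from h import *
plan([.546-.049,-.0005-.0096,.28],101)
E
```

```text
clock: 10.0
tool_pos: [0.4433, 0.342, 0.4613]
tcp_rot: [-160.7, 89.7, 30.3]
contact_force: [1.0, 0.4, -1.0]
width: 0.353
t 10.0 grasp [0.444  0.3424 0.2813] F [ 0.9856  0.3539 -0.9958] w 33.2 | shift cm [ 0.0728 35.6125  1.5508] turn 0.0
```

```bash
python3 -m creep '[[[0,2,0,0,255],[0,4,0.2,0,255],[0,4.2,0.2,0,255],[0,4.2,0.2,0,255],[0,4.2,0.2,0,255],[0,4.2,0.2,0,255],[0,4.2,0.2,0,255],[0,4,0.2,0,255]]]' && python3 -m creep '[[[0,3,0.15,0,255],[0,1.6,0,0,255],[0,0,0,0,255],[0,0,0,0,255]]]'
python3 - <<'E'
from h import *
o=manip.get_obs()
cv2.imwrite("pics/w10.png",camera("wrist"))
plan([.546-.049,-.0005-.0096,.28],101,o)
cv2.imwrite("pics/s10.png",cv2.resize(camera("side")[150:290,230:390],None,fx=4,fy=4))
E
```

```text
clock: 10.8
tool_pos: [0.488, 0.0331, 0.4561]
tcp_rot: [-17.2, 89.7, 173.8]
contact_force: [0.8, -0.8, -1.1]
width: 0.349
clock: 11.2
tool_pos: [0.4956, -0.0104, 0.457]
tcp_rot: [-32.7, 89.8, 158.3]
contact_force: [-0.2, -0.7, -0.7]
width: 0.355
t 11.2 grasp [ 0.4949 -0.0102  0.277 ] F [-0.1623 -0.7142 -0.7122] w 33.3 | shift cm [-0.3044  0.034  -0.2085] turn -0.0
```

View pics/w10.png

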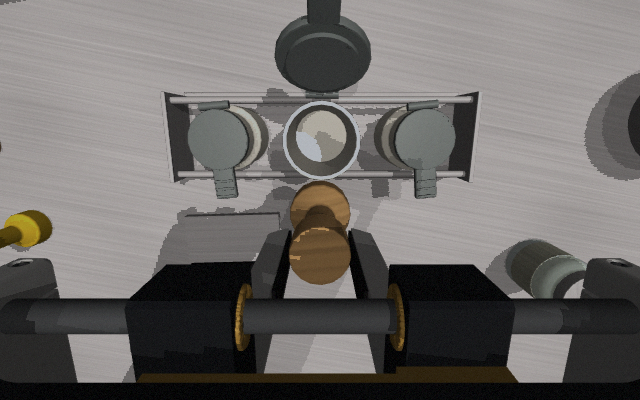

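View pics/s10.png

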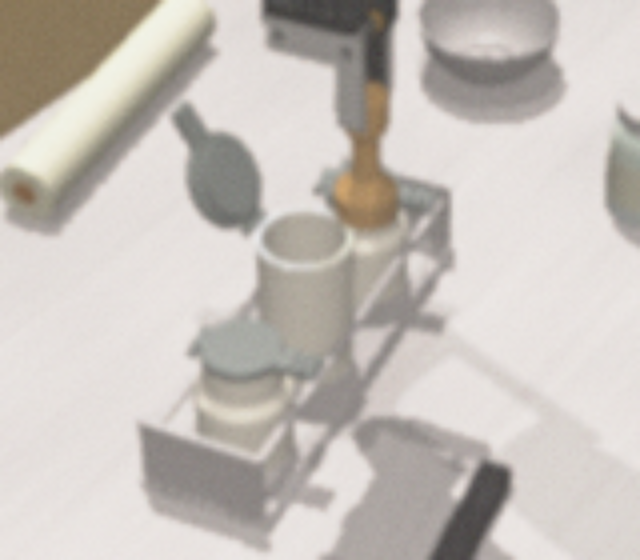

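Run:
```python
from h import *
o=manip.get_obs()
for uv in ((321.5,141),(283.5,141),(359.5,141),(321,101.5),(321,181)): print(plane("wrist",uv,.128,o))
p=plane("wrist",(321.5,141),.128,o)
plan([p[0],p[1],.28],101,o); print("foot exp px", proj("wrist",[*grasp(o)[:2],grasp(o)[2]-.105+.0],o),proj("wrist",[*grasp(o)[:2],grasp(o)[2]],o))
```

```text
[ 0.5467 -0.0012  0.128 ]
[0.5398 0.0339 0.128 ]
[ 0.5536 -0.0363  0.128 ]
[0.5815 0.0061 0.128 ]
[ 0.5091 -0.0081  0.128 ]
t 11.3 grasp [ 0.4953 -0.0095  0.2778] F [ 0.2622  0.3923 -1.0683] w 33.3 | shift cm [-0.2266  0.1781 -5.2046] turn 0.1
foot exp px [319.5483 206.4448] [319.3437 256.1926]
```

```bash
python3 -m creep '[[[0,0.15,-2,0,255],[0,0,-2,0,255],[0,0,-1.15,0,255],[0,0,0,0,255],[0,0,0,0,255]]]'
python3 - <<'E'
from h import *
o=manip.get_obs()
plan([.546,-.001,.121],101,o)
cv2.imwrite("pics/w11.png",camera("wrist"))
cv2.imwrite("pics/s11.png",cv2.resize(camera("side")[150:290,230:390],None,fx=4,fy=4))
plan([.546,-.001,.121],101)
E
```

```text
clock: 11.8
tool_pos: [0.5465, -0.0016, 0.4586]
tcp_rot: [-13.7, 89.9, 177.4]
contact_force: [-0.4, 0.2, -0.9]
width: 0.352
t 11.8 grasp [ 0.5462 -0.0016  0.2786] F [-0.4186  0.241  -0.9256] w 33.1 | shift cm [15.7567 -0.056  -0.0112] turn 0.1
t 11.9 grasp [ 0.5461 -0.002   0.2788] F [-0.3716 -0.2774 -1.6189] w 33.2 | shift cm [15.7825 -0.0944 -0.0234] turn 0.1
```

View pics/w11.png

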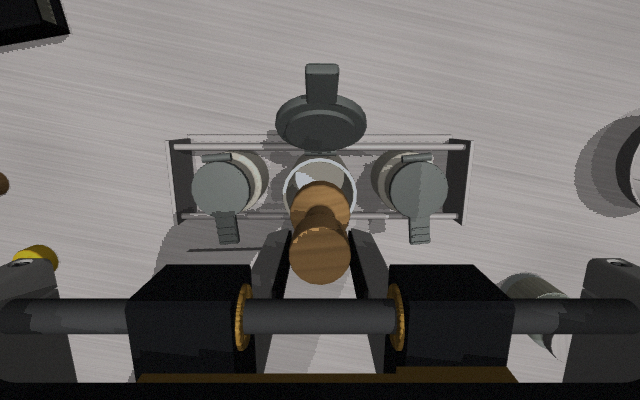

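View pics/s11.png

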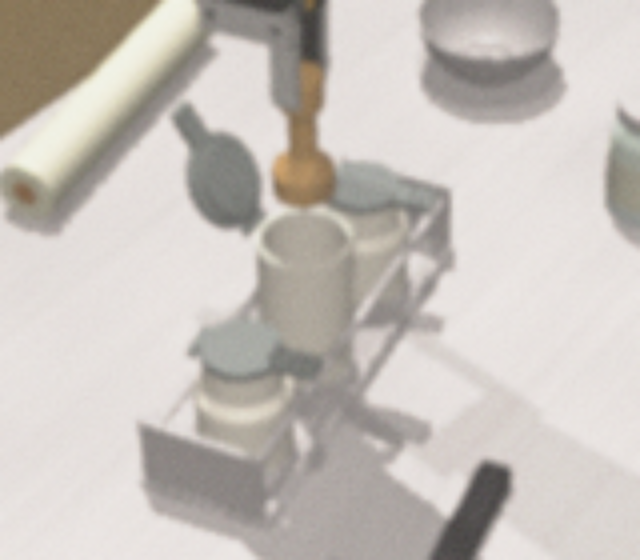

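The foot at (320,203) sits centrally over the rim, which spans u 284 to 357 in the wrist view. I'll descend part-way.

```bash
python3 -m creep '[[[2,0,0,0,255],[2.5,0,0,0,255],[2.5,0,0,0,255],[2,0,0,0,255],[2,0,0,0,255],[1,0,0,0,255],[0,0,0,0,255]]]'
python3 - <<'E'
from h import *
o=manip.get_obs()
plan([.546,-.001,.121],101,o)
cv2.imwrite("pics/w12.png",camera("wrist"))
plan([.546,-.001,.121],101)
E
```

```text
clock: 12.6
tool_pos: [0.5458, -0.0022, 0.3375]
tcp_rot: [-19.7, 89.8, 171.4]
contact_force: [-0.6, 0.2, -2.4]
width: 0.35
t 12.6 grasp [ 0.5452 -0.0021  0.1575] F [-0.5979  0.1806 -2.3582] w 32.9 | shift cm [ 3.6483 -0.0932 -0.1127] turn 0.0
t 12.65 grasp [ 0.5463 -0.0023  0.1588] F [ 0.4216  0.0209 -1.0794] w 32.6 | shift cm [ 3.7838 -0.1297  0.0059] turn 0.0
```

View pics/w12.png

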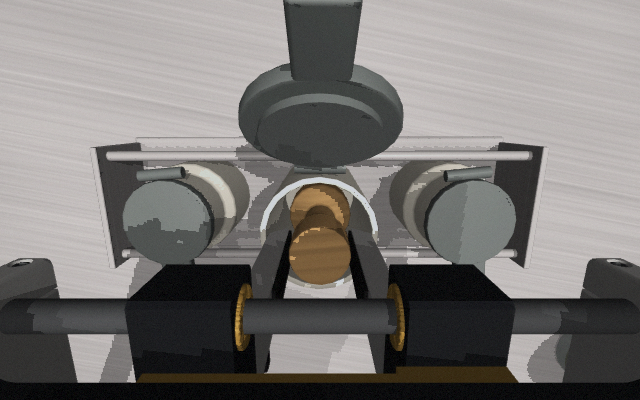

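Run:
```python
from h import *
o=manip.get_obs()
im=cv2.imread("pics/w12.png")
cv2.imwrite("pics/c12.png",cv2.resize(im[160:300,230:410],None,fx=4,fy=4,interpolation=cv2.INTER_CUBIC))
```

```text
(no output)
```

View pics/c12.png

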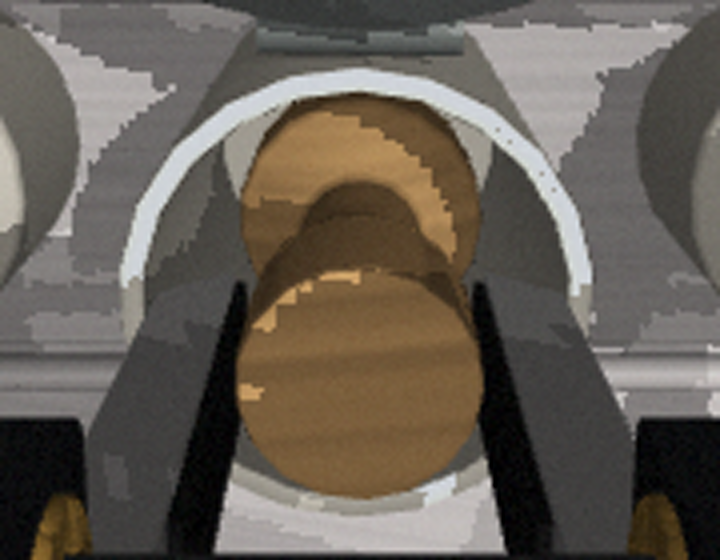

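Run:
```python
from h import *
o=manip.get_obs()
P=[plane("wrist",(230+a/4,160+b/4),.128,o) for a,b in ((358,70),(362,515),(120,285),(592,285))]
for p in P: print(p)
print((P[0]+P[1])/2,(P[2]+P[3])/2,np.linalg.norm(P[0]-P[1]),np.linalg.norm(P[2]-P[3]))
c=np.array(P)[:,:2];A=np.c_[2*c,np.ones(4)];x=np.linalg.lstsq(A,(c**2).sum(1),rcond=None)[0];print(x[:2],(x[2]+x[:2]@x[:2])**.5)
plan([x[0],x[1],.121],101,o)
```

```text
[0.5828 0.0048 0.128 ]
[ 0.5112 -0.0099  0.128 ]
[0.5426 0.0345 0.128 ]
[ 0.5566 -0.0373  0.128 ]
[ 0.547  -0.0026  0.128 ] [ 0.5496 -0.0014  0.128 ] 0.07302882000550072 0.07322840280461762
[ 0.5469 -0.0019] 0.03662086045675744
t 12.65 grasp [ 0.5463 -0.0023  0.1588] F [ 0.4216  0.0209 -1.0794] w 32.6 | shift cm [ 3.7837 -0.0225 -0.061 ] turn 0.0
```

```bash
python3 -m creep '[[[0.5,-0.03,-0.05,0,255],[1,0,0,0,255],[0.8,0,0,0,255],[0.8,0,0,0,255],[0,0,0,0,255]]]' && python3 -m creep '[[[0.4,0,0,0,255],[0.3,0,0,0,255],[0,0,0,0,255],[0,0,0,0,255]]]'
python3 - <<'E'
from h import *
plan([.5469,-.0019,.117],101)
E
```

```text
clock: 13.15
tool_pos: [0.5465, -0.0017, 0.3061]
tcp_rot: [-20.4, 89.8, 170.7]
contact_force: [-0.5, 0.0, -0.4]
width: 0.352
clock: 13.55
tool_pos: [0.5473, -0.0019, 0.301]
tcp_rot: [166.7, 90.0, -2.3]
contact_force: [-0.8, 0.6, -1.6]
width: 0.351
t 13.55 grasp [ 0.5473 -0.0019  0.121 ] F [-0.7832  0.5847 -1.5958] w 33.0 | shift cm [ 0.4041 -0.0048  0.0445] turn 0.0
```

```bash
python3 -m creep '[[[0.3,0,0,0,255],[0,0,0,0,255],[0,0,0,0,157],[0,0,0,0,157],[0,0,0,0,157],[0,0,0,0,157]]]'
python3 - <<'E'
from h import *
o=manip.get_obs();plan([.5469,-.0019,.117],101)
cv2.imwrite("pics/w13.png",camera("wrist"))
E
```

```text
clock: 14.15
tool_pos: [0.5474, -0.0019, 0.2982]
tcp_rot: [159.6, 90.0, -9.4]
contact_force: [0.3, 0.1, -0.2]
width: 0.382
t 14.15 grasp [ 0.5475 -0.0019  0.1182] F [ 0.3026  0.0774 -0.2457] w 35.9 | shift cm [ 0.1209 -0.008   0.0551] turn 0.0
```

View pics/w13.png

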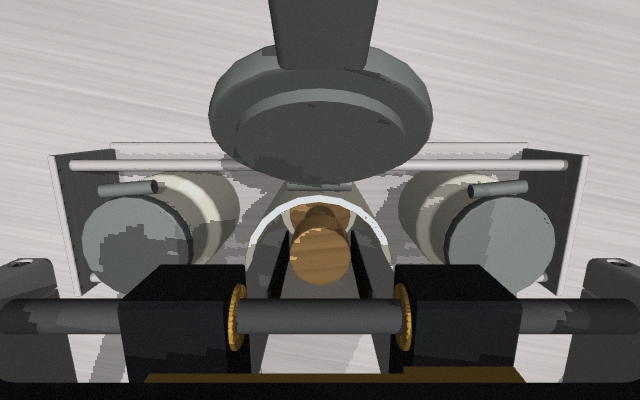

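```bash
python3 -m creep '[[[-0.5,0,0,0,157],[-1,0,0,0,157],[-1.5,0,0,0,157],[-2,0,0,0,150],[-3,0,0,0,140],[-3,0,0,0,140],[-2,0,0,0,140],[0,0,0,0,140]]]'
python3 - <<'E'
from h import *
o=manip.get_obs();plan([.5469,-.0019,.25],101)
cv2.imwrite("pics/w14.png",camera("wrist"))
cv2.imwrite("pics/s14.png",cv2.resize(camera("side")[150:290,230:390],None,fx=4,fy=4))
E
```

```text
clock: 15.0
tool_pos: [0.5483, -0.0019, 0.4329]
tcp_rot: [160.2, 89.5, -8.7]
contact_force: [0.0, -0.4, 0.3]
width: 0.452
t 15.0 grasp [ 0.5499 -0.0022  0.2529] F [ 0.0407 -0.3881  0.2791] w 42.5 | shift cm [ 0.2909 -0.0881  0.2916] turn 0.0
```

View pics/w14.png

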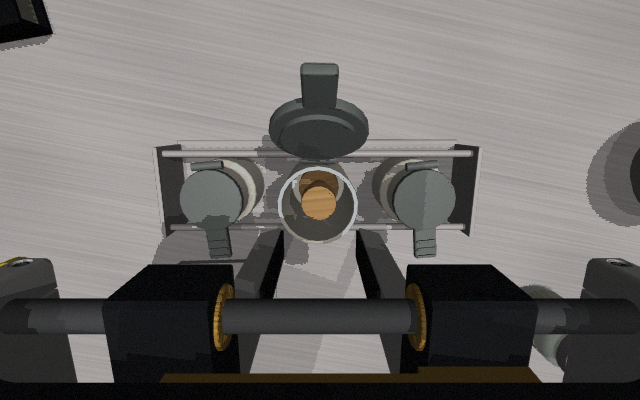

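View pics/s14.png

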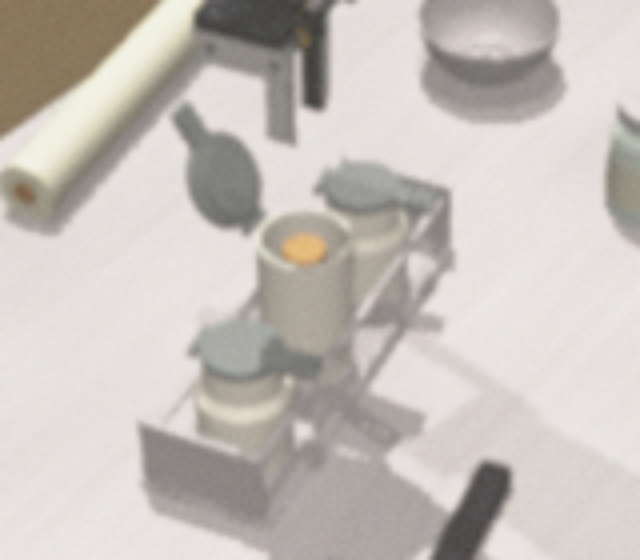

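The tamper stands in the tube, below the rim, at wrist (318,200), and the cap is still folded back. Next I return to the lip to swing the cap shut.

```bash
python3 -m creep '[[[-3.5,0,0,0,140],[0,0,-3.5,0,140],[0,0,-3.5,0,140],[0,0,-3.2,0,140],[0,0,0,0,130],[0,0,0,0,130]]]'
python3 - <<'E'
from h import *
plan([.6502,.0181,.212],101)
E
```

```text
clock: 15.7
tool_pos: [0.6473, 0.0178, 0.46]
tcp_rot: [-15.3, 89.7, 175.8]
contact_force: [-0.0, -0.6, -0.4]
width: 0.491
t 15.7 grasp [0.6464 0.0178 0.28  ] F [-0.0346 -0.5903 -0.3877] w 46.2 | shift cm [ 6.7938  0.0558 -0.4168] turn 0.1
```

```bash
python3 -m creep '[[[1.5,0.03,-0.35,0,130],[2,0,0,0,130],[2,0,0,0,130],[1.2,0,0,0,130],[0,0,0,0,130],[0,0,0,0,130]]]'
python3 - <<'E'
from h import *
plan([.6502,.0181,.212],101)
cv2.imwrite("pics/w15.png",camera("wrist"))
cv2.imwrite("pics/s15.png",cv2.resize(camera("side")[150:290,230:390],None,fx=4,fy=4))
E
```

```text
clock: 16.3
tool_pos: [0.6506, 0.0179, 0.396]
tcp_rot: [-38.9, 90.0, 152.1]
contact_force: [-0.5, 0.3, 0.2]
width: 0.491
t 16.3 grasp [0.6506 0.0179 0.216 ] F [-0.4531  0.2989  0.2225] w 46.2 | shift cm [ 0.4034 -0.0232  0.0345] turn 0.0
```

View pics/w15.png

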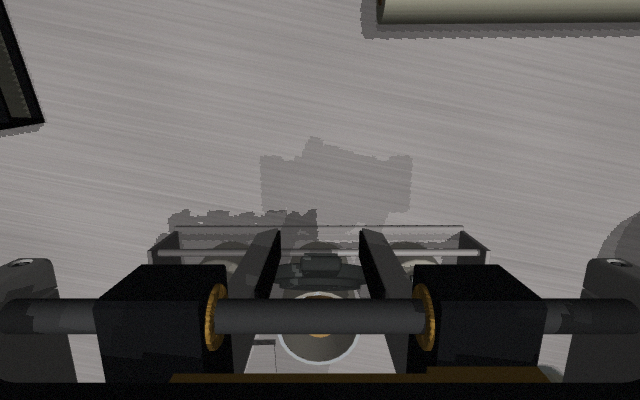

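View pics/s15.png

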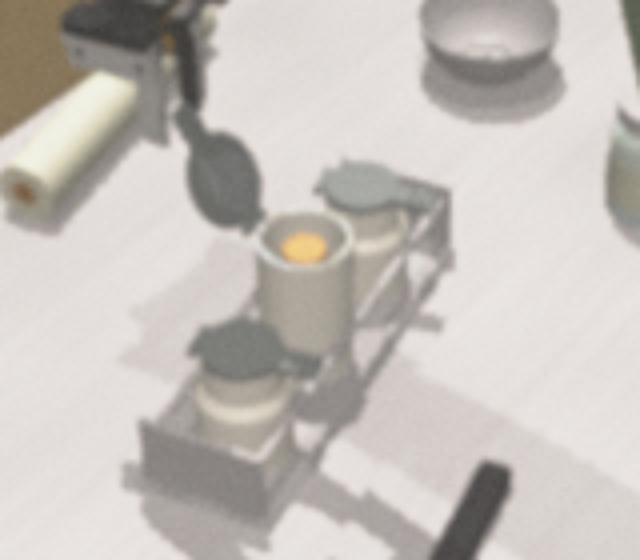

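Lip at wrist (320,265), between the fingers. Lower 3 mm and pinch.

```bash
python3 -m creep '[[[0.3,0,0,0,130],[0,0,0,0,200],[0,0,0,0,255],[0,0,0,0,255],[0,0,0,0,255],[0,0,0,0,255]]]' && python3 -m creep '[[[-0.7,0,1.01,0,255],[-0.57,0,1.09,0,255],[-0.44,0,1.15,0,255],[-0.29,0,1.2,0,255],[-0.15,0,1.23,0,255],[0,0,1.23,0,255],[0.16,0,1.22,0,255],[0.3,0,1.2,0,255]]]'
python3 - <<'E'
from h import *
plan([.6502,.0181,.212],101)
cv2.imwrite("pics/s16.png",cv2.resize(camera("side")[150:290,230:390],None,fx=4,fy=4))
E
```

```text
clock: 17.0
tool_pos: [0.651, 0.0178, 0.3931]
tcp_rot: [114.9, 90.0, -54.1]
contact_force: [0.0, -1.6, 0.8]
width: 0.225
clock: 17.8
tool_pos: [0.5587, 0.0006, 0.4115]
tcp_rot: [-171.5, 89.7, 19.5]
contact_force: [3.7, 1.8, -1.6]
width: 0.228
t 17.8 grasp [0.5595 0.0009 0.2315] F [ 3.666   1.8205 -1.551 ] w 21.5 | shift cm [ 1.9937  0.0488 -9.2171] turn 0.0
```

View pics/s16.png

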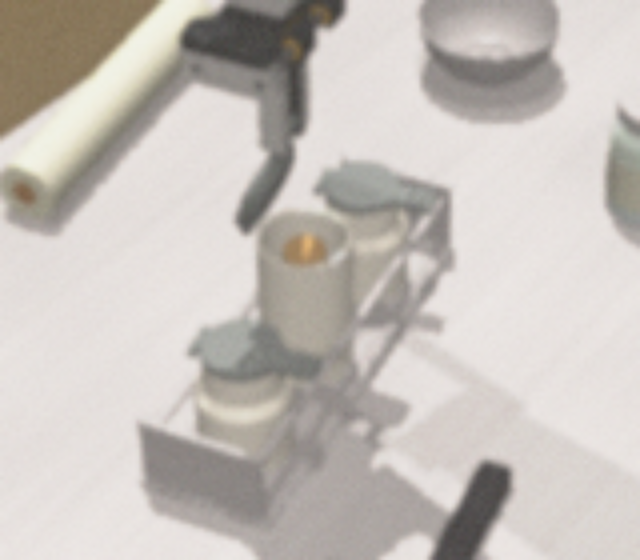

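The cap is about 70° from shut and swinging over, with the lip held. I'll continue.

```bash
python3 -m creep '[[[0.45,0,1.15,0,255],[0.58,0,1.09,0,255],[0.71,0,1.01,0,255],[0.83,0,0.91,0,255],[0.93,0,0.81,0,255],[1.03,0,0.69,0,255],[1.1,0,0.56,0,255],[1.16,0,0.42,0,255]]]' && python3 -m creep '[[[1.2,0,0.27,0,255],[0.6,0,0.08,0,255],[0.5,0,0.03,0,255],[0,0,0,0,255]]]'
python3 - <<'E'
from h import *
plan([.4866,-.0122,.1368],101)
cv2.imwrite("pics/w17.png",camera("wrist"))
cv2.imwrite("pics/s17.png",cv2.resize(camera("side")[150:290,230:390],None,fx=4,fy=4))
E
```

```text
clock: 18.65
tool_pos: [0.4931, -0.0117, 0.3424]
tcp_rot: [-77.5, 89.9, 113.5]
contact_force: [-1.8, 5.6, 2.4]
width: 0.228
clock: 19.05
tool_pos: [0.4894, -0.0125, 0.3179]
tcp_rot: [-42.9, 89.7, 148.1]
contact_force: [-2.5, 5.2, 0.7]
width: 0.233
t 19.05 grasp [ 0.4887 -0.0121  0.1379] F [-2.4654  5.1637  0.6527] w 21.9 | shift cm [ 0.1128 -0.0299  0.2064] turn 0.0
```

View pics/s17.png

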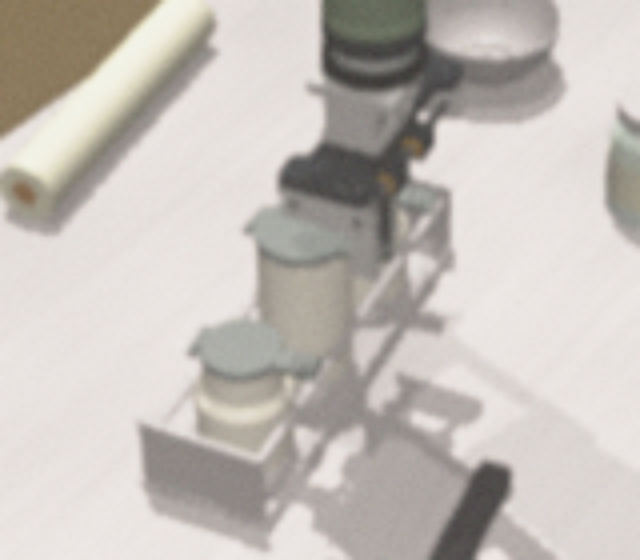

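View pics/w17.png

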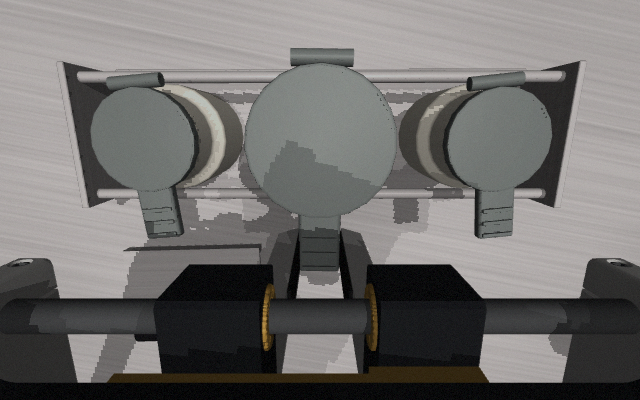

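Nearly shut. I'll let go, rise, close the fingers and press down on the cap's front edge.

```bash
python3 -m creep '[[[0,0,0,0,200],[0,0,0,0,150],[0,0,0,0,150],[-1.5,0,0,0,150],[-2.5,0,0,0,200],[0,0,-1.3,0,255],[0,0,-1.3,0,255],[0,0,0,0,255]]]'
python3 - <<'E'
from h import *
plan([.5145,-.0083,.156],101)
cv2.imwrite("pics/w18.png",camera("wrist"))
E
```

```text
clock: 19.95
tool_pos: [0.5173, -0.0083, 0.3582]
tcp_rot: [83.2, 90.0, -85.7]
contact_force: [-0.3, 0.5, -1.0]
width: 0.106
t 19.95 grasp [ 0.5173 -0.0083  0.1782] F [-0.2662  0.5236 -0.9999] w 10.0 | shift cm [ 2.2225 -0.0543  0.2744] turn 0.1
```

View pics/w18.png

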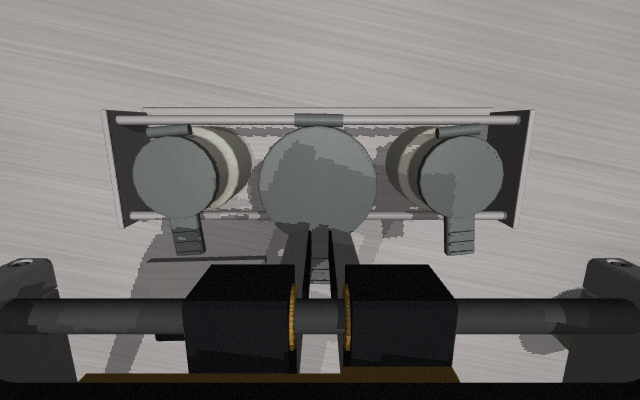

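```bash
python3 -m creep '[[[0.8,0,0.3,0,255],[0.8,0,0,0,255],[0.3,0,0,0,255],[0.2,0,0,0,255],[0,0,0,0,255]]]'; python3 -m creep '[[[0.1,0,0,0,255],[0.1,0,0,0,255],[0,0,0,0,255]]]'; python3 -m creep '[[[0.1,0,0,0,255],[0,0,0,0,255]]]'
```

```text
clock: 20.5
tool_pos: [0.5127, -0.0088, 0.3375]
tcp_rot: [-21.3, 90.0, 169.8]
contact_force: [-0.1, 0.5, 0.4]
width: 0.005
clock: 20.8
tool_pos: [0.5131, -0.0089, 0.3364]
tcp_rot: [154.5, 89.9, -14.5]
contact_force: [-0.5, 0.6, 0.6]
width: 0.007
clock: 21.0
tool_pos: [0.5132, -0.0089, 0.3362]
tcp_rot: [148.7, 89.9, -20.2]
contact_force: [-2.1, 0.4, 5.6]
width: 0.008
```

```bash
python3 -m creep '[[[0.1,0,0,0,255],[0,0,0,0,255]]]'; python3 -m creep '[[[0.1,0,0,0,255],[0,0,0,0,255]]]';python3 -m creep '[[[0.1,0,0,0,255],[0,0,0,0,255],[0,0,0,0,255]]]'
```

```text
clock: 21.2
tool_pos: [0.5132, -0.0089, 0.336]
tcp_rot: [141.3, 89.9, -27.7]
contact_force: [-3.9, 1.0, 10.0]
width: 0.006
clock: 21.4
tool_pos: [0.5132, -0.0089, 0.3358]
tcp_rot: [137.6, 89.9, -31.4]
contact_force: [-6.3, 0.7, 14.6]
width: 0.006
clock: 21.7
tool_pos: [0.5132, -0.0089, 0.3356]
tcp_rot: [138.0, 89.9, -30.9]
contact_force: [-8.6, 1.2, 17.0]
width: 0.007
```

```bash
python3 -m creep '[[[0.1,0,0,0,255],[0.1,0,0,0,255],[0,0,0,0,255]]]'; python3 -m creep '[[[-0.8,0,0,0,255],[-2,0,0,0,255],[-4,0,0,0,255],[-4,0,0,0,255],[-3,0,2,0,255],[0,0,4,0,255],[0,0,3,0,255],[0,0,0,0,255]]]'
python3 - <<'E'
from h import *
plan([.5145,-.0083,.156],101)
cv2.imwrite("pics/w19.png",camera("wrist"))
cv2.imwrite("pics/s19.png",camera("side"));s=cv2.imread("pics/s19.png")
cv2.imwrite("pics/c19.png",cv2.resize(s[170:290,250:380],None,fx=4.5,fy=4.5,interpolation=cv2.INTER_CUBIC))
cv2.imwrite("pics/t19.png",camera("top"))
E
```

```text
clock: 22.0
tool_pos: [0.5133, -0.0089, 0.3352]
tcp_rot: [128.0, 89.9, -41.0]
contact_force: [-10.8, 1.2, 27.1]
width: 0.007
clock: 22.8
tool_pos: [0.4223, -0.0261, 0.4679]
tcp_rot: [43.1, 90.0, -125.9]
contact_force: [-0.5, -0.2, -0.8]
width: 0.006
t 22.8 grasp [ 0.4222 -0.0261  0.2879] F [-0.5285 -0.1888 -0.8099] w 0.6 | shift cm [13.1877 -0.0004 -9.4014] turn -0.0
```

View pics/w19.png

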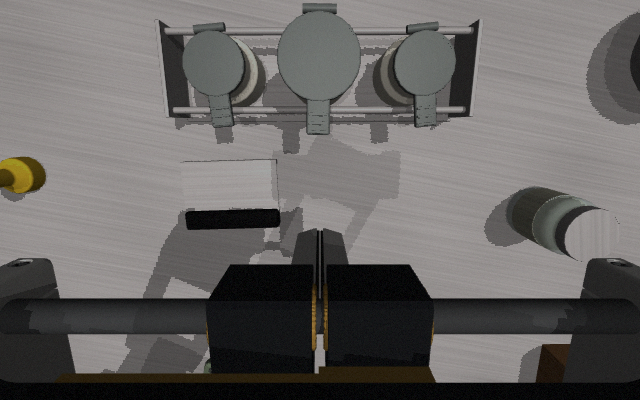

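View pics/c19.png

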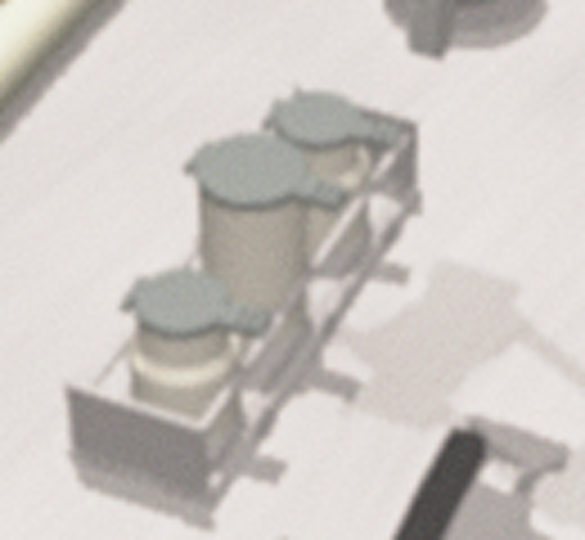

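View pics/s19.png

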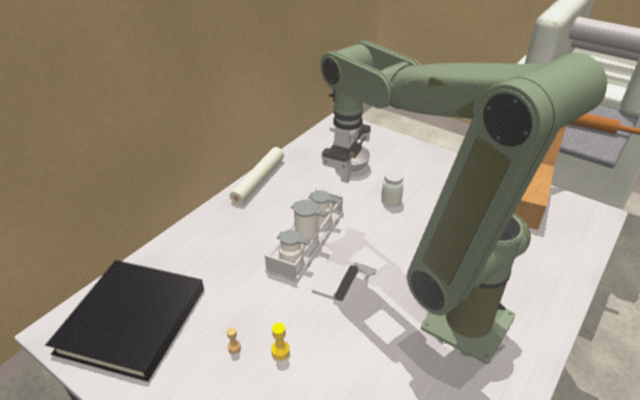

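The cap lies flat on the rim, at (306,208) in the side view. The short tubes are shut, and the jar, bowl and scraper are where they were. As a last check I compare this against the start image.

Run:
```python
from h import *
a=cv2.imread("pics/side0.png");b=cv2.imread("pics/s19.png")
d=cv2.GaussianBlur(cv2.absdiff(a,b),(5,5),0).max(2)
for n,(x0,y0,x1,y1) in dict(tallcap=(286,196,336,220),shortL=(275,228,312,262),jar=(380,170,402,206),scraper=(312,262,360,300)).items(): print(n,d[y0:y1,x0:x1].max(),d[y0:y1,x0:x1].mean().round(1))
print(cv2.phaseCorrelate(np.float32(a[196:220,286:336].mean(2)),np.float32(b[196:220,286:336].mean(2))))
manip.job_done()
```

```text
tallcap 35 13.2
shortL 19 12.4
jar 68 14.7
scraper 64 14.7
((0.04503729862549832, 0.2870587160418072), 0.9520272052288056)
the job is handed in; nothing more can be done
```

I put the larger brown tamper in the tall tube (the middle of the rack), let go, swung the cap back over and pressed it shut. The job is handed in, at about 23 s of the 72 s allowed.

- **Opening:** I pinched the lip and folded the cap back to about 126°. It stayed there when I let go.
- **Tamper:** I lowered it in and released it a millimetre or two above the tube floor. A picture after release showed it standing inside, below the rim.
- **Closing:** I swung the cap back by its lip, then pressed with closed fingertips to about 29 N in total. It stopped firm with the fingertips at a measured height of about 136–137 mm; a shut cap's top is at 137 mm.

**Last checks:**
- The cap lies flat, and its side-view image matches the start image to about 0.3 pixel.
- Both short caps look shut.
- The jar, bowl and scraper look unmoved by eye. In a pixel comparison with the start image the jar and scraper areas did show some differences. I put that down to the arm's moved shadow but did not check it separately.
- The gripper is clear of everything.

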